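# Fit the spacer sleeve and hold the clamp arm level over its pivot pin

## Task

We are putting the pail clamp of the mixer back together. Take the spacer sleeve (the tallest of the three parts in the pocket tray, with a hole through it) and put it over the pivot pin of the blue clamp base, fully down on the plate, and let go of it; then pick up the cast clamp arm at its balance point and hold it still and level, its bore straight above the pin about 4 cm clear of the pin's top and its fork straight above the stud, so that I can grease the pin. Finish while still holding it there, do not lower it or let go, and leave the other things where they are.

Things in the scene. Friction and masses are not known exactly. Their poses are not given: they have to be found in the camera images.
- sleeve: spacer sleeve, plain steel tube standing upright in one of the tray's three pockets (any of them): 30 mm outside diameter, 18 mm bore, 30 mm tall, about 0.1 kg; taller than its two neighbours, its upper 20 mm stand above the tray's top. Origin: centre of its underside; z up along the bore
- collar: bystander: short steel collar in another pocket, 30 mm outside diameter, 18 mm bore, 16 mm tall (6 mm stand above the tray). Origin: centre of its underside. Leave it there
- plug: bystander: solid steel plug without a hole in another pocket, 30 mm diameter, 22 mm tall (12 mm stand above the tray). Origin: centre of its underside. Leave it there
- tray: grey plastic pocket tray fixed to the bench, 70 mm (its x) by 184 mm (its y), 18 mm high, three square pockets about 34 mm wide and 10 mm deep in a row along its y at -58, 0 and +58 mm. Origin: centre of its underside, on the bench
- clamp_base: blue clamp base fixed to the bench: plate 214 mm (its x) by 80 mm, 12 mm thick, with the bare steel pivot pin at x = -84 mm and, at x = +84 mm, a blue rest block (40 by 50 mm, top 42 mm above the bench) carrying a thin stud. Origin: centre of its underside, on the bench; x points from pin to stud
- pin_foot (a point): foot of the pivot pin on its axis, at the plate's upper face, 12 mm above the bench: where the sleeve's underside belongs. z up; axes as the clamp base's
- pin_top (a point): top of the pivot pin on its axis: the pin has 14 mm diameter, 50 mm height above the plate (62 mm above the bench), its last 6 mm tapering to 8 mm. z up
- stud_top (a point): top of the stud on its axis, 64 mm above the bench; the stud has 10 mm diameter and stands 22 mm above the rest block, 168 mm from the pin
- clamp_arm: dark cast clamp arm lying flat on the bench, 0.6 to 0.85 kg: thick round hub (52 mm diameter, 32 mm high, 20 mm vertical bore), straight bar (20 mm wide, 20 mm high, underside level with the hub's) to x = 144 mm, fork (36 mm wide, 18 mm high) to x = 188 mm. Origin: bore axis at the underside; x points from hub to fork, z up. Gripped 30 mm off balance at 15 N it tips; 50 N at balance holds
- fork_gap (a point): middle of the gap between the fork's two tines at the underside, 168 mm from the bore along the arm's x; the gap is 18 mm wide
- balance_point (a point): balance point (centre of mass) of the arm: in the bar, 47 mm from the bore axis towards the fork, 13 mm above the underside. Axes as the arm's
- tin: bystander: closed metal tin, 74 mm diameter, 60 mm tall, standing loose on the bench between robot and clamp base. Origin: centre of its underside
- brush: bystander: loose paint brush lying flat on the bench beyond the clamp base. Origin on its axis at the underside
Things that resemble listed ones, but are neither listed nor needed, are in the scene too. Leave any green or red look-alike of the sleeve alone.

How it is judged (in metres and radians):
On the way, in this order (a step that is already met when the one before it is completed fails the run):
1. the spacer sleeve is over the pivot pin, down on the plate and let go (horizontal distance between sleeve and pin_foot below 0.005 m and z of sleeve in the frame of pin_foot between -0.004 and 0.004 m and angle between sleeve's own z axis and vertical below 0.1 rad and contact force between the fingers and sleeve below 0.1 N), for 0.2 s.
2. the clamp arm is lifted off the bench (height (world z) of clamp_arm above 0.03 m), for 0.1 s.
At the end, for the whole second after the job is handed in: Sleeve released, seated on the plate (4 mm, centred 5 mm, upright). Arm held still by the fingers alone within 20 mm of its balance point, level within 0.09 rad, bore within 8 mm of the pin axis and 20-70 mm above its top, fork within 12 mm of the stud. Bystanders within 25 mm of their places (all of step 1 and horizontal distance between clamp_arm and pin_top below 0.008 m and horizontal distance between fork_gap and stud_top below 0.012 m and z of clamp_arm in the frame of pin_top between 0.02 and 0.07 m and angle between clamp_arm's own z axis and vertical below 0.09 rad and linear speed of clamp_arm below 0.02 m/s and x of the grasp point in the frame of balance_point between -0.02 and 0.02 m and contact force between the fingers and clamp_arm above 2 N and contact force between clamp_arm and clamp_base below 0.1 N and contact force between clamp_arm and sleeve below 0.1 N and contact force between clamp_arm and collar below 0.1 N and contact force between clamp_arm and plug below 0.1 N and contact force between clamp_arm and tin below 0.1 N and contact force between clamp_arm and brush below 0.1 N and distance of each of collar, plug, tin, brush from where it was at the start of the episode below 0.025 m); the arm keeps its last pose, push and grip.
It fails at once if a bystander (collar, plug, tin or brush) was moved more than 25 mm (distance of any of collar, plug, tin, brush from where it was at the start of the episode above 0.025 m).
It also fails if it takes over 64 s, if anything falls off the work surface, if the arm or the gripper's body presses on something with over 40 N, if the wrist force passes 120 N, or if a joint passes its speed limit or range.

## Robot

A 6-joint arm with a two-finger parallel gripper is mounted at the origin on the work surface. World frame = base frame: x ahead of the robot, y to its left, z up, the work surface at z = 0. Lengths are in m, angles in degrees, forces in N, time in s.
With the tool pointing down it reaches from about 0.3 to 0.75 m from the base axis. Payload 8.5 kg.
Tool frame: the origin (TCP) lies midway between the tips of the shut fingers; the grasp point (between the pads) lies 19 mm behind it; z points along the fingers, y is the line along which they close (so a half turn about z gives the same grasp; the last joint's range is limited). The gripper opens to 85 mm and grips with 20 to 120 N. Pads are 22 mm wide; open, the fingers measure 114 mm over their backs; the gripper's body (76 mm by 85 mm) begins 54 mm behind the grasp point. The pads swing forward as they close: fully open they stand 13 mm farther back than shut.
Start: joints at [54.929, 21.807, 74.336, -0, 83.858, -12.336], TCP at [0.213, 0.507, 0.231] pointing down, gripper open.
Joint ranges: [-178.18, 178.18], [-50.72, 133.34], [12.68, 142.11], [-81.47, 261.47], [9.98, 163.14], [-165.26, 165.26]. Speed limits (degrees/s): [136.94, 136.94, 180, 180, 180, 180].

## Interface

Orientations are given as a 3x3 rotation matrix whose columns are the frame's x, y, z axes.
In Python, from rig import env, get_image, close_job gives the robot as it stands.
- The arm moves only by the tool step_arm, never from a script. Its argument "targets" is a list of rows, each a list of 2 entries, a list of its own where there are three numbers: the shift along the tool's x, y, z as a fraction of full scale, then the turn, a rotation vector about the tool's x, y, z as a fraction of full scale. In form: [[[x, y, z], [wx, wy, wz]], ...]. A call has 1 to 10 rows; each row is the pose to reach, as a shift and turn from the pose commanded when the call began, along the tool's axes at that moment; what a row does not reach only later rows make up. Full scale, the value 1, is 0.3 m for a shift and 45 degrees for a turn. A row lasts 1/12 s, in which the tool goes at most 41.7 mm and 7.16 degrees, less where a joint would pass 70% of its speed; a pose out of reach is approached as far as the arm can. A call with a number of a shift or a turn outside -1 to 1 is refused whole. A call with a gripper value outside its range is refused whole. "jaw" is the finger opening in mm, from 0 to 85.4, set as the call begins (left out, the last holds). The fingers move at their own pace and stop on an object; "grip_force" is the grip in N (left out, the last holds). Time passes only in rows, so rows that repeat a pose let the fingers close. It gives the time, the measured TCP pose, the force, the opening and the grip force at its end, in the units of the state.
- env.observe(): the state, without advancing time (a new reading comes with each control period).
- get_image(name): name is "scene" or "top" or "wrist"; returns a dict with "img" (420x560x3 uint8, red, green, blue), "z_map" (420x560 float32, m along the optical axis (not along the pixel's ray), 0 where there is no reading), "intrinsics" (3x3 intrinsics, pixels), "rvec" (rotation vector, rad) and "tvec" (3), from world to camera coordinates, as OpenCV has them. Camera axes: x right, y down, z forward; pixel columns grow to the right and rows downward; lengths in m; the calibration is good to about 2 mm. A picture is of the moment at which its call begins.
- close_job(): hands the job in; it is judged then, once.
The state is a dict: "time_s": time; "q": joint angles; "qvel": joint speeds; "joint_efforts": joint torques, N m; "position": TCP position; "tool_rot": TCP orientation; "ft_force": force on the tool from outside, world axes, zero at the start; "wrist_torque": the same for the moment, N m; "grip_width": finger opening in m; "gripper_force": force on a finger pad.
Only numpy, scipy, OpenCV 4.12 (cv2) and the standard library are available. Lean on these libraries where they do the work, as an engineer would, in place of code of your own. Each camera call takes 0.05 s, during which the arm holds its last target. There are 200 camera calls.

## Working session

There is one attempt and no reset: what is moved stays moved. The work goes in short steps, Python scripts to look and compute and a tool call to move; the robot and the scene stay as the last step left them, time stands still between calls to the robot, and variables do not carry over. Pictures are saved under pics/ and viewed, at most 10 in all, crops included, and the job is handed in when it is done.

Besides the shell and the picture viewer there is one more tool, called after ">>>" as a command line: name --argument value ..., lists and objects as JSON in quotes. step_arm: Moves the arm, as the interface text tells. Its arguments: {"type":"object","properties":{"targets":{"type":"array","items":{"type":"array"}},"jaw":{"type":"number"},"grip_force":{"type":"number"}},"required":["targets"]}

```bash
mkdir -p pics; ls; cat > h.py <<'E'
import numpy as np, cv2
from rig import env, get_image, close_job
def cloud(d):
    K=d["intrinsics"];R=cv2.Rodrigues(np.array(d["rvec"],float))[0];t=np.array(d["tvec"],float).ravel()
    z=d["z_map"];v,u=np.mgrid[:z.shape[0],:z.shape[1]]
    c=np.stack([(u-K[0,2])/K[0,0]*z,(v-K[1,2])/K[1,1]*z,z],-1)
    w=(c-t)@R; w[z<=0]=np.nan
    return w
def save(n,f,img): cv2.imwrite(f"pics/{f}.png",cv2.cvtColor(img,cv2.COLOR_RGB2BGR))
E
python3 - <<'E'
from h import *
s=env.observe();print(s)
for n in ("top","scene"):
    d=get_image(n);np.savez(n,**d);save(n,n,d["img"])
    print(n,d["intrinsics"],-cv2.Rodrigues(np.array(d["rvec"],float))[0].T@np.array(d["tvec"]).ravel())
E
```

```text
pics
{'time_s': 0.0, 'q': array([ 5.49291108e+01,  2.18419836e+01,  7.43868571e+01,  7.23573514e-04,
        8.38599299e+01, -1.23349246e+01]), 'qvel': array([-0.02266361,  0.01171781,  0.02257109,  0.01271911, -0.04622285,
       -0.00736857]), 'joint_efforts': array([ 2.63804059e-04, -4.48440635e+01, -2.31285936e+01, -1.10766148e-04,
        4.53890490e-03,  2.67489028e-06]), 'position': array([0.21237446, 0.50700432, 0.2306901 ]), 'tool_rot': array([[-9.22294994e-01,  3.86485618e-01, -9.00510364e-04],
       [ 3.86486515e-01,  9.22294196e-01, -1.26082882e-03],
       [ 3.43243275e-04, -1.51089122e-03, -9.99998800e-01]]), 'ft_force': array([-0.04675468,  0.3287042 , -0.29470607]), 'wrist_torque': array([ 0.02385828, -0.01997704, -0.02109677]), 'gripper_force': 0.0, 'grip_width': 0.08569771332699133}
top [[476.47358985   0.         277.94546649]
 [  0.         476.47358985 207.83573871]
 [  0.           0.           1.        ]] [ 0.4150617  -0.01859236  1.16789219]
scene [[455.93922629   0.         277.13264219]
 [  0.         455.93922629 217.29504768]
 [  0.           0.           1.        ]] [ 1.23848961 -0.85993141  0.73459292]
```

View pics/top.png

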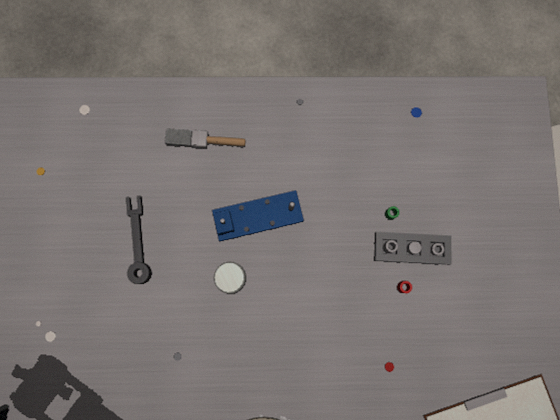

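View pics/scene.png

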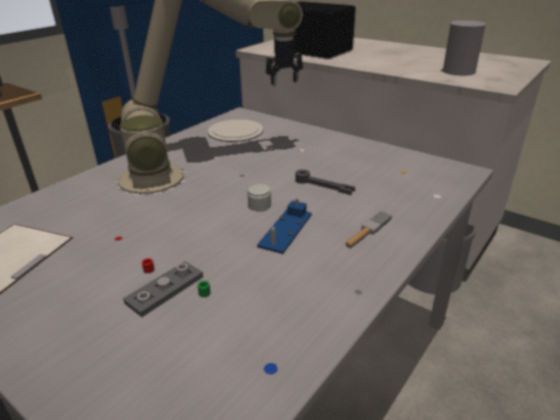

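Top view: the tray is at (413,248). It holds ring-shaped parts at (391,246) and (438,249) and the plug at (414,247). The green (392,212) and red (404,287) rings are look-alikes. The base is at (258,215) with the pin at (291,206) and the stud at (222,221). The clamp arm has its hub at (139,273) and its fork at (134,203). Next I'll use heights to tell the sleeve from the collar.

```bash
cat > m.py <<'E'
from h import *
d=dict(np.load("top.npz"));w=cloud(d);img=d["img"]
def reg(u0,u1,v0,v1,z0,z1):
    p=w[v0:v1,u0:u1].reshape(-1,3);return p[(p[:,2]>z0)&(p[:,2]<z1)]
def circ(p): 
    c,r=cv2.minEnclosingCircle(p[:,:2].astype(np.float32)*1000);return np.round(c,1),round(r,1),len(p),np.round(np.median(p[:,2])*1000,1), np.round(p[:,:2].mean(0)*1000,1)
print("bench z",np.nanmedian(w[300:400,200:360,2]))
for n,u in(("L",391),("M",414),("R",438)):
    print(n,circ(reg(u-11,u+11,235,260,.0215,.06)))
print("tray",[cv2.minAreaRect((reg(365,460,225,272,.012,.06)[:,:2]*1000).astype(np.float32))])
print("base",cv2.minAreaRect((reg(205,310,185,245,.007,.03)[:,:2]*1000).astype(np.float32)))
print("block",cv2.minAreaRect((reg(205,245,195,245,.035,.047)[:,:2]*1000).astype(np.float32)))
print("pin",circ(reg(278,305,195,220,.03,.08)),"stud",circ(reg(205,240,205,240,.048,.08)))
print("tin",circ(reg(205,255,255,300,.05,.07)))
a=reg(115,165,185,295,.006,.05);print("arm hub",circ(a[a[:,2]>.026]),"arm rect",cv2.minAreaRect((a[:,:2]*1000).astype(np.float32)))
# arm axis: bar points
b=a[a[:,2]<.026];print("arm PCA",np.linalg.svd(b[:,:2]-b[:,:2].mean(0),full_matrices=False)[2][0],b.mean(0))
c=img[225:272,365:465];save(0,"tray",cv2.resize(c,None,fx=7,fy=7,interpolation=cv2.INTER_CUBIC))
d=dict(np.load("scene.npz"));w=cloud(d)
for n,u,v in(("a",143,296),("b",163,283),("c",182,269)): print("scene",n,circ(reg(u-14,u+14,v-14,v+14,.0215,.06)))
print("scene pin",circ(reg(262,284,222,248,.03,.08)),"stud",circ(reg(285,310,195,220,.048,.08)))
a=reg(285,365,165,200,.006,.05);print("hub",circ(a[a[:,2]>.026]))
E
python3 m.py
```

```text
bench z 1.9186188243291566e-05
L (array([ 500.5, -310.1]), 36.9, 124, np.float64(36.0), array([ 502.6, -308.8]))
M (array([ 501.5, -365.6]), 30.8, 144, np.float64(29.0), array([ 499.4, -366. ]))
R (array([ 498.8, -422.7]), 35.3, 77, np.float64(23.6), array([ 494.6, -424.3]))
tray [((499.75213623046875, -366.6258544921875), (184.9641571044922, 70.89049530029297), 86.56060028076172)]
base ((582.6673583984375, 10.853538513183594), (80.64920806884766, 213.9300079345703), 13.175116539001465)
block ((563.4440307617188, 92.35094451904297), (50.741363525390625, 39.97867202758789), 12.49686336517334)
pin (array([601.3, -70.9]), 6.9, 36, np.float64(57.0), array([599.9, -70.5])) stud (array([563.5,  92.3]), 4.9, 19, np.float64(62.9), array([562.9,  91.8]))
tin (array([431.8,  75.6]), 35.9, 727, np.float64(59.7), array([431.7,  75.1]))
arm hub (array([444.2, 291.8]), 26.1, 342, np.float64(31.9), array([444.4, 291.6])) arm rect ((527.7939453125, 299.84893798828125), (100.48136138916016, 258.6835632324219), 89.2859878540039)
arm PCA [-0.99046125 -0.13779157] [0.54372357 0.30220533 0.01771862]
scene a (array([ 499.5, -418.2]), 45.1, 90, np.float64(23.8), array([ 497.3, -425.6]))
scene b (array([ 494.4, -370.1]), 49.9, 138, np.float64(29.8), array([ 502.1, -368.7]))
scene c (array([ 496.7, -321.9]), 45.8, 158, np.float64(33.2), array([ 506.2, -314.8]))
scene pin (array([602.3, -72.5]), 8.3, 59, np.float64(49.5), array([604.5, -74.2])) stud (array([565.7,  89.8]), 5.2, 19, np.float64(57.5), array([566.8,  90.4]))
hub (array([485.8, 290.1]), 65.2, 103, np.float64(32.6), array([449.9, 289.1]))
```

View pics/tray.png

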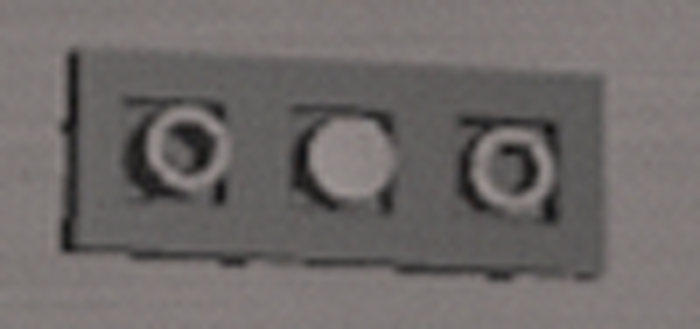

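The left tray part at (391,246) has its top at z≈36–38 mm. The plug's top is ≈29 mm and the right ring's ≈24 mm, so the left part is the sleeve. It sits at (0.503,-0.309), which agrees with the +58 mm pocket. The crop confirms a plain steel ring, displaced outward the way a tall part would look. The pin is at (0.6015,-0.071) and the stud at (0.5635,0.0925), 167.5 mm apart, which is correct.

```bash
cat >> h.py <<'E'
from scipy.spatial.transform import Rotation as Ro
def down(yaw):
    a=np.radians(yaw);y=np.array([np.cos(a),np.sin(a),0]);z=np.array([0,0,-1.]);return np.stack([np.cross(y,z),y,z],1)
def plan(wps):
    """wps: (x,y,z,yaw of tool y). prints shift/turn fractions, each hop relative to the previous"""
    s=env.observe();p=s["position"];R=s["tool_rot"]
    for x,y,z,yaw in wps:
        q=np.array([x,y,z]);T=down(yaw)
        sh=R.T@(q-p);t=Ro.from_matrix(R.T@T).as_rotvec(degrees=True)
        print(np.round(sh/.3,4).tolist(),np.round(t/45,4).tolist(),"rows>=",round(max(np.linalg.norm(sh)/.0417,np.linalg.norm(t)/7.16),1))
        p,R=q,T
E
python3 - <<'E'
from h import *
d=dict(np.load("top.npz"));w=cloud(d)
p=w[232:262,378:404].reshape(-1,3);p=p[p[:,2]>.034];print(cv2.minEnclosingCircle((p[:,:2]*1000).astype(np.float32)),p[:,2].max(),len(p))
plan([(.32,.25,.23,42),(.42,-.03,.23,18),(.503,-.309,.15,-3.4),(.503,-.309,.06,-3.4)])
E
```

```text
((502.5481872558594, -308.6546325683594), 15.297318458557129) 0.041518654731510334 76
[-0.6619, -0.6516, 0.0033] [-0.0017, -0.0, 0.5614] rows>= 6.7
[-0.9166, -0.3768, 0.0] [0.0, 0.0, 0.5333] rows>= 7.1
[-0.97, -0.0243, 0.2667] [0.0, 0.0, 0.4756] rows>= 7.2
[0.0, 0.0, 0.3] [0.0, 0.0, 0.0] rows>= 2.2
```

>>> step_arm --targets '[[[-0.662, -0.652, 0], [0, 0, 0.561]], [[-0.662, -0.652, 0], [0, 0, 0.561]], [[-0.662, -0.652, 0], [0, 0, 0.561]], [[-0.662, -0.652, 0], [0, 0, 0.561]], [[-0.662, -0.652, 0], [0, 0, 0.561]], [[-0.662, -0.652, 0], [0, 0, 0.561]], [[-0.662, -0.652, 0], [0, 0, 0.561]], [[-0.662, -0.652, 0], [0, 0, 0.561]], [[-0.662, -0.652, 0], [0, 0, 0.561]]]' --jaw 60 --grip_force 30

```text
time_s: 0.85
position: [0.3205, 0.2492, 0.2313]
tool_rot: [[-0.667, 0.745, -0.0], [0.745, 0.667, 0.0], [0.0, -0.0, -1.0]]
ft_force: [-0.5, 0.6, 0.1]
grip_width: 0.06
gripper_force: 0.0
```

>>> step_arm --targets '[[[-0.917, -0.377, 0], [0, 0, 0.533]], [[-0.917, -0.377, 0], [0, 0, 0.533]], [[-0.917, -0.377, 0], [0, 0, 0.533]], [[-0.917, -0.377, 0], [0, 0, 0.533]], [[-0.917, -0.377, 0], [0, 0, 0.533]], [[-0.917, -0.377, 0], [0, 0, 0.533]], [[-0.917, -0.377, 0], [0, 0, 0.533]], [[-0.917, -0.377, 0], [0, 0, 0.533]], [[-0.917, -0.377, 0], [0, 0, 0.533]]]'

```text
time_s: 1.6
position: [0.4211, -0.0309, 0.2308]
tool_rot: [[-0.308, 0.952, -0.001], [0.952, 0.308, 0.0], [0.001, -0.001, -1.0]]
ft_force: [0.5, 0.3, 0.5]
grip_width: 0.0604
gripper_force: 0.0
```

>>> step_arm --targets '[[[-0.97, -0.024, 0.267], [0, 0, 0.476]], [[-0.97, -0.024, 0.267], [0, 0, 0.476]], [[-0.97, -0.024, 0.267], [0, 0, 0.476]], [[-0.97, -0.024, 0.267], [0, 0, 0.476]], [[-0.97, -0.024, 0.267], [0, 0, 0.476]], [[-0.97, -0.024, 0.267], [0, 0, 0.476]], [[-0.97, -0.024, 0.267], [0, 0, 0.476]], [[-0.97, -0.024, 0.267], [0, 0, 0.476]], [[-0.97, -0.024, 0.267], [0, 0, 0.476]], [[-0.97, -0.024, 0.267], [0, 0, 0.476]]]'

```text
time_s: 2.43
position: [0.5041, -0.3066, 0.1509]
tool_rot: [[0.057, 0.998, -0.001], [0.998, -0.057, 0.001], [0.001, -0.001, -1.0]]
ft_force: [-0.8, 0.7, 0.5]
grip_width: 0.06
gripper_force: 0.0
```

```bash
python3 - <<'E'
from h import *
d=get_image("wrist");w=cloud(d);save(0,"w1",d["img"])
p=w.reshape(-1,3);m=(p[:,2]>.0355)&(p[:,2]<.041)&(np.hypot(p[:,0]-.503,p[:,1]+.309)<.022)
q=p[m];print(cv2.minEnclosingCircle((q[:,:2]*1000).astype(np.float32)),len(q),np.median(q[:,2]))
plan([(.5025,-.3087,.021,-3.4)])
E
```

```text
((503.0951843261719, -308.5594177246094), 14.673171043395996) 457 0.03656767201131336
[-0.0084, -0.0045, 0.4352] [-0.0003, -0.0009, 0.0033] rows>= 3.1
```

View pics/w1.png

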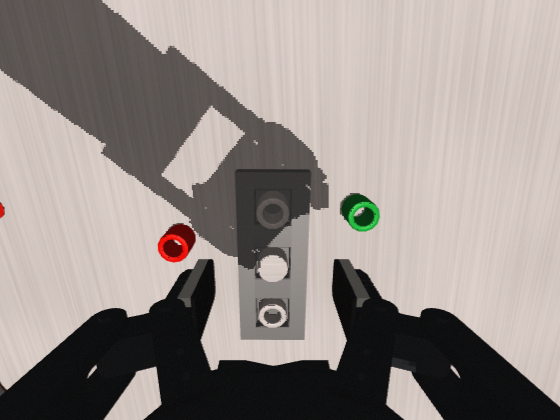

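The wrist view shows the tray between the open fingers, with parts at (272,208), (272,268) and (272,315). The red (177,243) and green (361,213) rings are clear of the fingers. The sleeve measures (0.503,-0.3086), diameter 29 mm, which agrees with the top view.

>>> step_arm --targets '[[[-0.008, -0.004, 0.13], [0, 0, 0]], [[-0.008, -0.004, 0.25], [0, 0, 0]], [[-0.008, -0.004, 0.34], [0, 0, 0]], [[-0.008, -0.004, 0.4], [0, 0, 0]], [[-0.008, -0.004, 0.432], [0, 0, 0]], [[-0.008, -0.004, 0.432], [0, 0, 0]], [[-0.008, -0.004, 0.432], [0, 0, 0]]]'

```text
time_s: 3.07
position: [0.5028, -0.3105, 0.0228]
tool_rot: [[0.058, 0.998, 0.001], [0.998, -0.058, -0.001], [-0.001, 0.001, -1.0]]
ft_force: [-0.2, -0.7, 0.5]
grip_width: 0.0595
gripper_force: 0.0
```

>>> step_arm --targets '[[[0, 0, 0], [0, 0, 0]], [[0, 0, 0], [0, 0, 0]], [[0, 0, 0], [0, 0, 0]], [[0, 0, 0], [0, 0, 0]], [[0, 0, 0], [0, 0, 0]], [[0, 0, 0], [0, 0, 0]], [[0, 0, 0], [0, 0, 0]], [[0, 0, 0], [0, 0, 0]]]' --jaw 15 --grip_force 40

```text
time_s: 3.73
position: [0.5027, -0.3115, 0.0232]
tool_rot: [[0.059, 0.998, 0.002], [0.998, -0.059, -0.001], [-0.001, 0.002, -1.0]]
ft_force: [-1.1, 1.3, 6.8]
grip_width: 0.0274
gripper_force: 39.4
```

>>> step_arm --targets '[[[0, 0, -0.05], [0, 0, 0]], [[0, 0, -0.13], [0, 0, 0]], [[0, 0, -0.24], [0, 0, 0]], [[0, 0, -0.35], [0, 0, 0]], [[0, 0, -0.4], [0, 0, 0]], [[0, 0, -0.4], [0, 0, 0]], [[0, 0, -0.4], [0, 0, 0]], [[0, 0, -0.4], [0, 0, 0]]]'

```text
time_s: 4.4
position: [0.5016, -0.3108, 0.1404]
tool_rot: [[0.059, 0.998, -0.002], [0.998, -0.059, 0.002], [0.001, -0.002, -1.0]]
ft_force: [1.4, 0.0, -0.7]
grip_width: 0.0275
gripper_force: 40.0
```

```bash
cat > sl.py <<'E'
from h import *
s=env.observe();P=s["position"];R=s["tool_rot"];print(P,s["grip_width"],s["ft_force"],s["time_s"])
d=get_image("wrist");w=cloud(d);save(0,"w2",d["img"]);p=(w.reshape(-1,3)-P)@R
for n in("scene","top"):
    d2=get_image(n);q=(cloud(d2).reshape(-1,3)-P)@R
    m=(np.hypot(q[:,0],q[:,1])<.02)&(q[:,2]>-.02)&(q[:,2]<.03);print(n,m.sum(),np.round(q[m].min(0)*1000,1),np.round(q[m].max(0)*1000,1))
m=(np.abs(p[:,0])<.03)&(np.abs(p[:,1])<.0155)&(p[:,2]>-.03)&(p[:,2]<.03)
q=p[m]*1000;print(len(q),q.min(0),q.max(0))
h=np.histogram(q[:,2],bins=np.arange(-30,31,2));print(list(zip(h[1][:-1],h[0])))
t=q[q[:,2]<np.percentile(q[:,2],30)];print("low-z pts",t.mean(0))
E
python3 sl.py
```

```text
[ 0.50160154 -0.31078765  0.14036291] 0.027520881889276087 [ 1.43337749  0.03439858 -0.65770261] 4.4
scene 144 [-12.6 -17.5 -19.7] [14.1 18.7 13.9]Traceback (most recent call last):
  File "sl.py", line 6, in <module>
    m=(np.hypot(q[:,0],q[:,1])<.02)&(q[:,2]>-.02)&(q[:,2]<.03);print(n,m.sum(),np.round(q[m].min(0)*1000,1),np.round(q[m].max(0)*1000,1))
                                                                                        ~~~~~~~~^^^
    return umr_minimum(a, axis, None, out, keepdims, initial, where)
ValueError: zero-size array to reduction operation minimum which has no identity
```

View pics/w2.png

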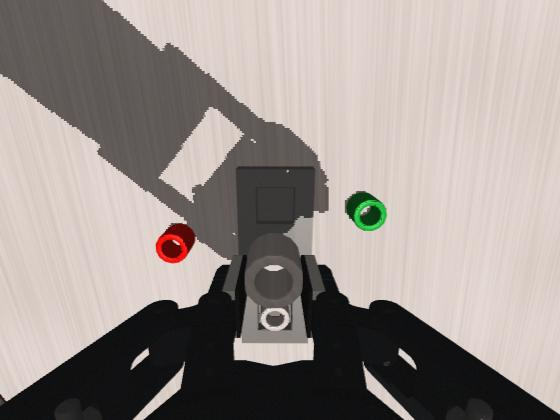

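The wrist view shows the sleeve held between the pads, its rim at (273,283), and its pocket at (275,205) now empty.

```bash
sed -i '/^for n in/,/^    m=/d' sl.py; cat >> sl.py <<'E'
# top ring: points within 2 mm of top plane
for z0 in (-19,-18,-17,-16,-15,-14):
    t=q[abs(q[:,2]-z0)<1.0]
    if len(t)>20:print(z0,len(t),cv2.minEnclosingCircle(t[:,:2].astype(np.float32)))
f=q[(q[:,2]>-13)];print("outer side: x range",f[:,0].min(),f[:,0].max())
E
python3 sl.py
```

```text
[ 0.50173929 -0.31089089  0.14020075] 0.027456752496579355 [ 0.05770255 -0.67036637 -0.79709076] 4.55
4178 [-11.79152995 -15.46325414 -29.96494399] [17.65256693 15.49023795 16.29513216]
[(np.int64(-30), np.int64(78)), (np.int64(-28), np.int64(63)), (np.int64(-26), np.int64(61)), (np.int64(-24), np.int64(69)), (np.int64(-22), np.int64(48)), (np.int64(-20), np.int64(70)), (np.int64(-18), np.int64(47)), (np.int64(-16), np.int64(234)), (np.int64(-14), np.int64(1447)), (np.int64(-12), np.int64(247)), (np.int64(-10), np.int64(219)), (np.int64(-8), np.int64(181)), (np.int64(-6), np.int64(190)), (np.int64(-4), np.int64(164)), (np.int64(-2), np.int64(157)), (np.int64(0), np.int64(129)), (np.int64(2), np.int64(136)), (np.int64(4), np.int64(121)), (np.int64(6), np.int64(127)), (np.int64(8), np.int64(117)), (np.int64(10), np.int64(109)), (np.int64(12), np.int64(93)), (np.int64(14), np.int64(68)), (np.int64(16), np.int64(3)), (np.int64(18), np.int64(0)), (np.int64(20), np.int64(0)), (np.int64(22), np.int64(0)), (np.int64(24), np.int64(0)), (np.int64(26), np.int64(0)), (np.int64(28), np.int64(0))]
low-z pts [  3.71992347  -0.15587921 -17.17972775]
-19 70 ((2.12576961517334, -0.1943122148513794), 18.438312530517578)
-18 55 ((2.8886518478393555, 0.028277447447180748), 18.206727981567383)
-17 47 ((4.864422798156738, 0.1745101362466812), 17.085662841796875)
-16 44 ((2.815067768096924, -0.05950888991355896), 18.205297470092773)
-15 234 ((2.568058490753174, -0.0570269413292408), 18.342941284179688)
-14 1138 ((2.063278913497925, -0.2145688682794571), 18.14357566833496)
outer side: x range -11.791529950976805 17.652566932054345
```

```bash
python3 -c "
from h import *
plan([(.6013,-.0738,.14,-3.4)])"
```

```text
[0.8089, 0.2842, 0.002] [-0.0022, -0.0018, 0.0002] rows>= 6.2
```

>>> step_arm --targets '[[[0.12, 0.04, 0], [0, 0, 0]], [[0.25, 0.09, 0], [0, 0, 0]], [[0.38, 0.133, 0], [0, 0, 0]], [[0.5, 0.176, 0], [0, 0, 0]], [[0.62, 0.218, 0], [0, 0, 0]], [[0.72, 0.253, 0], [0, 0, 0]], [[0.78, 0.274, 0], [0, 0, 0]], [[0.809, 0.284, 0], [0, 0, 0]], [[0.809, 0.284, 0], [0, 0, 0]], [[0.809, 0.284, 0], [0, 0, 0]]]'

```text
time_s: 5.43
position: [0.6013, -0.0746, 0.1412]
tool_rot: [[0.059, 0.998, -0.001], [0.998, -0.059, -0.0], [-0.0, -0.001, -1.0]]
ft_force: [-0.7, -0.4, -1.2]
grip_width: 0.0279
gripper_force: 40.0
```

```bash
cat > pn.py <<'E'
from h import *
s=env.observe();P=s["position"];R=s["tool_rot"];print(P,s["ft_force"],s["time_s"])
d=get_image("wrist");w=cloud(d);save(0,"w3",d["img"]);p=w.reshape(-1,3)
q=(p-P)@R*1000
m=(np.abs(q[:,0])<30)&(np.abs(q[:,1])<15.5)&(q[:,2]>-12)&(q[:,2]<20);t=q[m];x0=(t[:,0].min()+t[:,0].max())/2
print("sleeve x range",t[:,0].min(),t[:,0].max(),"world",P+R@[x0/1000,0,0])
m=(np.hypot(p[:,0]-.6015,p[:,1]+.071)<.012)&(p[:,2]>.02)&(p[:,2]<.066)
if m.sum():print("pin",m.sum(),p[m].min(0),p[m].max(0))
m=(np.hypot(p[:,0]-.5635,p[:,1]-.0925)<.012)&(p[:,2]>.05)&(p[:,2]<.066)
if m.sum():print("stud",m.sum(),p[m].min(0),p[m].max(0))
E
python3 pn.py
```

```text
[ 0.60128504 -0.07458265  0.14117069] [-0.71771769 -0.35437611 -1.15658614] 5.4333
sleeve x range -9.991598787786948 17.717010667784518 world [ 0.60151271 -0.07072666  0.14116977]
pin 393 [ 0.59544649 -0.07825963  0.02004661] [ 0.60901647 -0.06419772  0.06217343]
```

View pics/w3.png

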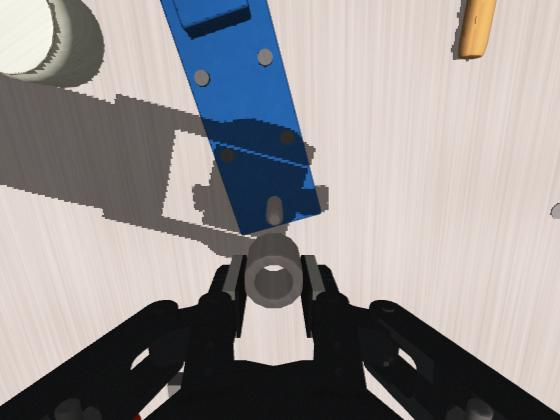

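The wrist view shows the sleeve rim at (274,285) and the pin at (274,210). The pin's measured 14 mm extents put its centre at (0.602,-0.0712), within 1 mm of the top view.

>>> step_arm --targets '[[[0, 0.002, 0.07], [0, 0, 0]], [[0, 0.002, 0.14], [0, 0, 0]], [[0, 0.002, 0.19], [0, 0, 0]], [[0, 0.002, 0.195], [0, 0, 0]], [[0, 0.002, 0.195], [0, 0, 0]], [[0, 0.002, 0.195], [0, 0, 0]], [[0, 0.002, 0.195], [0, 0, 0]]]'

```text
time_s: 6.07
position: [0.6026, -0.0747, 0.0844]
tool_rot: [[0.06, 0.998, 0.002], [0.998, -0.06, -0.001], [-0.001, 0.002, -1.0]]
ft_force: [0.1, 0.2, -0.8]
grip_width: 0.0275
gripper_force: 40.0
```

```bash
python3 pn.py; python3 -c "
from h import *
plan([(.6019,-.0742,.027,-3.4)])"
```

```text
[ 0.60263152 -0.07472414  0.08440872] [ 0.07965597  0.1868014  -0.8182649 ] 6.0667
sleeve x range -10.128168041126253 17.76261883117067 world [ 0.60285938 -0.07091372  0.08440639]
pin 271 [ 0.59556236 -0.06956015  0.02015838] [ 0.60899746 -0.0641815   0.05031622]
[0.0012, -0.0027, 0.1911] [0.0026, 0.0007, -0.0002] rows>= 1.4
```

>>> step_arm --targets '[[[0.002, -0.001, 0.02], [0, 0, 0]], [[0.002, -0.001, 0.05], [0, 0, 0]], [[0.002, -0.001, 0.09], [0, 0, 0]], [[0.002, -0.001, 0.13], [0, 0, 0]], [[0.002, -0.001, 0.16], [0, 0, 0]], [[0.002, -0.001, 0.175], [0, 0, 0]], [[0.002, -0.001, 0.182], [0, 0, 0]], [[0.002, -0.001, 0.182], [0, 0, 0]]]'

```text
time_s: 6.78
position: [0.6018, -0.0734, 0.0282]
tool_rot: [[0.059, 0.998, -0.0], [0.998, -0.059, 0.0], [0.0, -0.001, -1.0]]
ft_force: [-0.1, -0.9, -0.8]
grip_width: 0.0274
gripper_force: 40.0
```

>>> step_arm --targets '[[[0, 0, 0.003], [0, 0, 0]], [[0, 0, 0.005], [0, 0, 0]], [[0, 0, 0.005], [0, 0, 0]], [[0, 0, 0.005], [0, 0, 0]]]'

```text
time_s: 7.12
position: [0.602, -0.0735, 0.0273]
tool_rot: [[0.059, 0.998, 0.001], [0.998, -0.059, -0.0], [-0.0, 0.001, -1.0]]
ft_force: [-1.1, 0.3, -0.9]
grip_width: 0.0277
gripper_force: 40.0
```

>>> step_arm --targets '[[[0, 0, 0.002], [0, 0, 0]], [[0, 0, 0.003], [0, 0, 0]], [[0, 0, 0.003], [0, 0, 0]], [[0, 0, 0.003], [0, 0, 0]]]'

```text
time_s: 7.45
position: [0.6021, -0.0734, 0.0272]
tool_rot: [[0.059, 0.998, 0.001], [0.998, -0.059, -0.0], [-0.0, 0.001, -1.0]]
ft_force: [-3.1, 0.8, 6.8]
grip_width: 0.0274
gripper_force: 40.8
```

>>> step_arm --targets '[[[0, 0, 0], [0, 0, 0]], [[0, 0, 0], [0, 0, 0]], [[0, 0, 0], [0, 0, 0]], [[0, 0, 0], [0, 0, 0]], [[0, 0, 0], [0, 0, 0]], [[0, 0, 0], [0, 0, 0]]]' --jaw 55

```text
time_s: 7.95
position: [0.6019, -0.0734, 0.026]
tool_rot: [[0.059, 0.998, -0.0], [0.998, -0.059, 0.0], [0.0, -0.0, -1.0]]
ft_force: [-0.1, -1.1, 0.2]
grip_width: 0.0552
gripper_force: 0.0
```

>>> step_arm --targets '[[[0, 0, -0.05], [0, 0, 0]], [[0, 0, -0.15], [0, 0, 0]], [[0, 0, -0.28], [0, 0, 0]], [[0, 0, -0.4], [0, 0, 0]], [[0, 0, -0.53], [0, 0, 0]], [[0, 0, -0.6], [0, 0, 0]], [[0, 0, -0.6], [0, 0, 0]], [[0, 0, -0.6], [0, 0, 0]]]'

```text
time_s: 8.62
position: [0.602, -0.0734, 0.2069]
tool_rot: [[0.059, 0.998, 0.002], [0.998, -0.059, -0.001], [-0.001, 0.002, -1.0]]
ft_force: [0.4, -0.0, -1.6]
grip_width: 0.0551
gripper_force: 0.0
```

```bash
python3 - <<'E'
from h import *
for n in("wrist","top","scene"):
    d=get_image(n);p=cloud(d).reshape(-1,3);np.savez(n+"2",**d)
    m=(np.hypot(p[:,0]-.602,p[:,1]+.071)<.022)&(p[:,2]>.037)&(p[:,2]<.048);q=p[m];
    if len(q):print(n,len(q),cv2.minEnclosingCircle((q[:,:2]*1000).astype(np.float32)),np.median(q[:,2]),q[:,2].max())
    if n=="scene": save(0,"s2",cv2.resize(d["img"][170:270,220:400],None,fx=4,fy=4,interpolation=cv2.INTER_CUBIC))
E
```

```text
wrist 394 ((602.1520385742188, -70.71424102783203), 14.7786226272583) 0.04047964197600892 0.04760897406849053
top 18 ((603.8161010742188, -62.963600158691406), 8.060440063476562) 0.04153950446699185 0.04498561023893724
scene 61 ((604.261962890625, -72.79708099365234), 14.852449417114258) 0.04251291655999514 0.04784828224850714
```

View pics/s2.png

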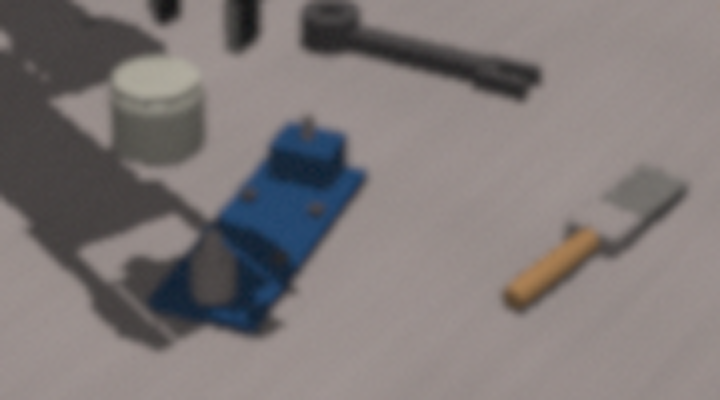

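The scene crop shows the sleeve seated over the pin at (212,265), its top measured at about 42 mm, and the fingers well clear of it. Next I'll measure the arm.

```bash
python3 - <<'E'
from h import *
for f in("top.npz","top2.npz"):
    d=dict(np.load(f));w=cloud(d);p=w[180:300,115:165].reshape(-1,3)*1000
    hub=p[(p[:,2]>27)&(p[:,2]<37)];c,r=cv2.minEnclosingCircle(hub[:,:2].astype(np.float32));c=np.array(c)
    dist=np.hypot(*(p[:,:2]-c).T);b=p[(p[:,2]>14)&(p[:,2]<24)&(dist>36)&(dist<136)]
    vx=cv2.fitLine(b[:,:2].astype(np.float32),cv2.DIST_HUBER,0,.01,.01).ravel();print(c,r,vx,np.degrees(np.arctan(vx[1]/vx[0])),len(b))
    a=vx[:2]*np.sign(vx[0]);n=np.array([-a[1],a[0]]);print("perp off of hub",(c-vx[2:])@n, "x extent",((p[(p[:,2]>8)&(dist<200)][:,:2]-c)@a).max())
plan([(.52,.12,.22,-40),(.491,.299,.18,-83)])
E
```

```text
[444.31008911 292.02761841] 25.9826602935791 [9.9147928e-01 1.3026473e-01 5.2834839e+02 3.0204367e+02] 7.4848895 350
perp off of hub 1.016518094374078 x extent 188.80392238642705
[444.06628418 292.34564209] 26.4226131439209 [9.9101990e-01 1.3371465e-01 5.2840308e+02 3.0168967e+02] 7.6843004 344
perp off of hub 2.0169498690502223 x extent 187.9640976190661
[0.627, -0.3087, -0.0506] [-0.0042, 0.0003, 0.8137] rows>= 5.1
[0.3949, -0.4576, 0.1333] [0.0, 0.0, 0.9556] rows>= 6.0
```

>>> step_arm --targets '[[[0.627, -0.309, -0.05], [0, 0, 0.814]], [[0.627, -0.309, -0.05], [0, 0, 0.814]], [[0.627, -0.309, -0.05], [0, 0, 0.814]], [[0.627, -0.309, -0.05], [0, 0, 0.814]], [[0.627, -0.309, -0.05], [0, 0, 0.814]], [[0.627, -0.309, -0.05], [0, 0, 0.814]], [[0.627, -0.309, -0.05], [0, 0, 0.814]], [[0.627, -0.309, -0.05], [0, 0, 0.814]]]'

```text
time_s: 9.43
position: [0.5203, 0.1198, 0.2202]
tool_rot: [[0.641, 0.767, -0.002], [0.767, -0.641, -0.0], [-0.001, -0.001, -1.0]]
ft_force: [0.1, -0.5, -0.2]
grip_width: 0.0545
gripper_force: 0.0
```

>>> step_arm --targets '[[[0.395, -0.457, 0.13], [0, 0, 0.955]], [[0.395, -0.457, 0.13], [0, 0, 0.955]], [[0.395, -0.457, 0.13], [0, 0, 0.955]], [[0.395, -0.457, 0.13], [0, 0, 0.955]], [[0.395, -0.457, 0.13], [0, 0, 0.955]], [[0.395, -0.457, 0.13], [0, 0, 0.955]], [[0.395, -0.457, 0.13], [0, 0, 0.955]], [[0.395, -0.457, 0.13], [0, 0, 0.955]], [[0.395, -0.457, 0.13], [0, 0, 0.955]], [[0.395, -0.457, 0.13], [0, 0, 0.955]]]'

```text
time_s: 10.27
position: [0.4923, 0.2977, 0.1817]
tool_rot: [[0.992, 0.123, -0.001], [0.123, -0.992, -0.0], [-0.001, 0.0, -1.0]]
ft_force: [-0.7, -0.0, -0.2]
grip_width: 0.0551
gripper_force: 0.0
```

```bash
cat > ar.py <<'E'
from h import *
d=get_image("wrist");save(0,"w4",d["img"]);p=cloud(d).reshape(-1,3)*1000
s=env.observe();print(s["position"],s["time_s"])
p=p[(np.hypot(p[:,0]-500,p[:,1]-300)<160)&(p[:,2]>5)&(p[:,2]<36)]
hub=p[(p[:,2]>27)&(p[:,0]<480)];print(len(hub))
if len(hub)>20:
    c,r=cv2.minEnclosingCircle(hub[:,:2].astype(np.float32));print("hub",c,r,np.median(hub[:,2]))
for x in range(475,640,15):
    t=p[(abs(p[:,0]-x)<2)&(p[:,2]>17)&(p[:,2]<23)]
    if len(t)>3:print(x,t[:,1].min(),t[:,1].max(),t[:,1].mean(),len(t))
E
python3 ar.py
```

```text
[0.49217892 0.29785345 0.18190936] 10.3167
1527
hub (446.0013122558594, 292.74114990234375) 25.89385414123535 30.843783348103944
475 286.38478709870134 305.8004416170208 296.21464046001154 64
490 288.2701113692671 307.53050898978177 298.1280262501761 71
505 290.298141559159 309.21323451024466 299.5831860417787 71
520 292.28148651556876 310.9473524103237 301.6704946423583 76
535 294.244343787993 313.7775215261155 303.9919302888103 78
550 295.2835983897151 315.41888064444527 305.7360686196533 83
565 297.31759523435744 317.1071877397869 307.31514138671366 88
580 299.2921840074157 318.80581137628644 308.8960242165822 90
595 293.8213212376386 328.16704247933615 310.7276268743851 67
610 296.0900411832918 329.53608424143306 313.32254120512926 25
625 297.05761736740095 331.0081400376525 313.1565540910782 30
```

View pics/w4.png

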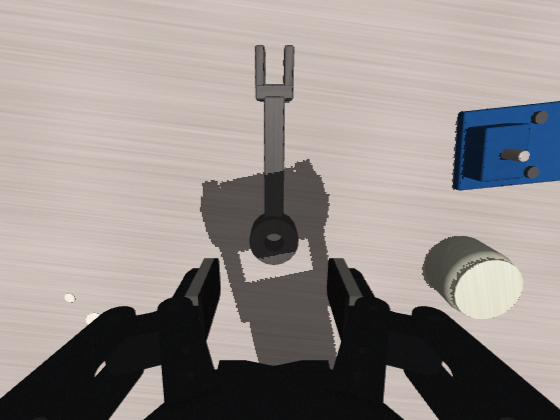

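The wrist view shows the arm with its hub at (273,240) and fork at (274,75), its bar centred between the fingers. The hub is at (0.4453,0.2926) and the heading is 6.95°, so the balance point is at (0.492,0.2982), which is where the tool already stands.

>>> step_arm --targets '[[[0, -0.001, 0.13], [0, 0, 0]], [[0, -0.001, 0.26], [0, 0, 0]], [[0, -0.001, 0.38], [0, 0, 0]], [[0, -0.001, 0.48], [0, 0, 0]], [[0, -0.001, 0.54], [0, 0, 0]], [[0, -0.001, 0.57], [0, 0, 0]], [[0, -0.001, 0.575], [0, 0, 0]], [[0, -0.001, 0.575], [0, 0, 0]], [[0, -0.001, 0.575], [0, 0, 0]]]'

```text
time_s: 11.07
position: [0.4925, 0.2992, 0.011]
tool_rot: [[0.993, 0.122, 0.002], [0.122, -0.993, 0.001], [0.002, -0.001, -1.0]]
ft_force: [-0.0, -0.2, 0.3]
grip_width: 0.0553
gripper_force: 0.0
```

>>> step_arm --targets '[[[-0.001, 0.003, 0.01], [0, 0, 0]], [[-0.001, 0.003, 0.02], [0, 0, 0]], [[-0.001, 0.003, 0.02], [0, 0, 0]], [[-0.001, 0.003, 0.02], [0, 0, 0]]]'

```text
time_s: 11.4
position: [0.4914, 0.2981, 0.0038]
tool_rot: [[0.993, 0.122, 0.0], [0.122, -0.993, 0.0], [0.0, -0.0, -1.0]]
ft_force: [-0.4, 0.0, -0.4]
grip_width: 0.0551
gripper_force: 0.0
```

>>> step_arm --targets '[[[0, 0, 0], [0, 0, 0]], [[0, 0, 0], [0, 0, 0]], [[0, 0, 0], [0, 0, 0]], [[0, 0, 0], [0, 0, 0]], [[0, 0, 0], [0, 0, 0]], [[0, 0, 0], [0, 0, 0]], [[0, 0, 0], [0, 0, 0]], [[0, 0, 0], [0, 0, 0]]]' --jaw 5 --grip_force 80

```text
time_s: 12.07
position: [0.4915, 0.298, 0.0041]
tool_rot: [[0.993, 0.122, 0.0], [0.122, -0.993, -0.0], [0.0, 0.0, -1.0]]
ft_force: [-1.6, -2.0, 5.0]
grip_width: 0.0181
gripper_force: 79.7
```

>>> step_arm --targets '[[[0, 0, -0.01], [0, 0, 0]], [[0, 0, -0.03], [0, 0, 0]], [[0, 0, -0.06], [0, 0, 0]], [[0, 0, -0.1], [0, 0, 0]], [[0, 0, -0.13], [0, 0, 0]], [[0, 0, -0.15], [0, 0, 0]], [[0, 0, -0.15], [0, 0, 0]], [[0, 0, -0.15], [0, 0, 0]]]'

```text
time_s: 12.73
position: [0.4913, 0.2981, 0.0487]
tool_rot: [[0.993, 0.122, 0.0], [0.122, -0.993, 0.0], [0.0, -0.0, -1.0]]
ft_force: [-1.4, 0.0, -7.9]
grip_width: 0.018
gripper_force: 78.6
```

```bash
python3 -c "
from h import *
plan([(.4913,.2981,.15,-83.0),(.52,.19,.15,-51),(.56,.08,.15,-19),(.5916,-.026,.15,13.2)])"
```

```text
[0.0, -0.0, -0.3375] [-0.0001, -0.0002, 0.0003] rows>= 2.4
[0.051, 0.3693, 0.0] [0.0, 0.0, -0.7111] rows>= 4.5
[-0.1271, 0.3689, 0.0] [0.0, 0.0, -0.7111] rows>= 4.5
[-0.2998, 0.2146, 0.0] [0.0, 0.0, -0.7156] rows>= 4.5
```

>>> step_arm --targets '[[[0, 0, -0.04], [0, 0, 0]], [[0, 0, -0.1], [0, 0, 0]], [[0, 0, -0.17], [0, 0, 0]], [[0, 0, -0.24], [0, 0, 0]], [[0, 0, -0.3], [0, 0, 0]], [[0, 0, -0.338], [0, 0, 0]], [[0, 0, -0.338], [0, 0, 0]]]'

```text
time_s: 13.32
position: [0.4921, 0.2984, 0.1518]
tool_rot: [[0.993, 0.122, 0.003], [0.122, -0.993, 0.001], [0.003, -0.001, -1.0]]
ft_force: [-0.1, -0.4, -7.2]
grip_width: 0.0179
gripper_force: 79.3
```

>>> step_arm --targets '[[[0.005, 0.037, 0], [0, 0, -0.07]], [[0.01, 0.074, 0], [0, 0, -0.14]], [[0.015, 0.111, 0], [0, 0, -0.21]], [[0.02, 0.148, 0], [0, 0, -0.28]], [[0.025, 0.185, 0], [0, 0, -0.355]], [[0.03, 0.222, 0], [0, 0, -0.43]], [[0.036, 0.259, 0], [0, 0, -0.5]], [[0.041, 0.296, 0], [0, 0, -0.57]], [[0.046, 0.333, 0], [0, 0, -0.64]], [[0.051, 0.369, 0], [0, 0, -0.711]]]'

```text
time_s: 14.15
position: [0.5195, 0.1894, 0.1483]
tool_rot: [[0.775, 0.631, -0.003], [0.631, -0.775, -0.0], [-0.003, -0.002, -1.0]]
ft_force: [-0.1, 1.0, -7.3]
grip_width: 0.018
gripper_force: 79.2
```

>>> step_arm --targets '[[[-0.013, 0.037, 0], [0, 0, -0.07]], [[-0.025, 0.074, 0], [0, 0, -0.14]], [[-0.038, 0.111, 0], [0, 0, -0.21]], [[-0.05, 0.148, 0], [0, 0, -0.28]], [[-0.064, 0.185, 0], [0, 0, -0.355]], [[-0.076, 0.222, 0], [0, 0, -0.43]], [[-0.089, 0.259, 0], [0, 0, -0.5]], [[-0.102, 0.296, 0], [0, 0, -0.57]], [[-0.115, 0.333, 0], [0, 0, -0.64]], [[-0.127, 0.369, 0], [0, 0, -0.711]]]'

```text
time_s: 14.98
position: [0.5597, 0.0795, 0.1483]
tool_rot: [[0.323, 0.946, -0.003], [0.946, -0.323, 0.0], [-0.001, -0.003, -1.0]]
ft_force: [-0.9, -0.0, -7.9]
grip_width: 0.0179
gripper_force: 79.2
```

>>> step_arm --targets '[[[-0.03, 0.021, 0], [0, 0, -0.07]], [[-0.06, 0.043, 0], [0, 0, -0.14]], [[-0.09, 0.064, 0], [0, 0, -0.21]], [[-0.12, 0.086, 0], [0, 0, -0.28]], [[-0.15, 0.107, 0], [0, 0, -0.355]], [[-0.18, 0.129, 0], [0, 0, -0.43]], [[-0.21, 0.15, 0], [0, 0, -0.5]], [[-0.25, 0.18, 0], [0, 0, -0.6]], [[-0.28, 0.2, 0], [0, 0, -0.67]], [[-0.3, 0.215, 0], [0, 0, -0.716]]]'

```text
time_s: 15.82
position: [0.5915, -0.027, 0.1481]
tool_rot: [[-0.231, 0.973, -0.003], [0.973, 0.231, 0.0], [0.001, -0.003, -1.0]]
ft_force: [0.1, 0.5, -7.5]
grip_width: 0.0177
gripper_force: 79.3
```

>>> step_arm --targets '[[[0, 0, 0], [0, 0, 0]], [[0, 0, 0], [0, 0, 0]], [[0, 0, 0], [0, 0, 0]], [[0, 0, 0], [0, 0, 0]], [[0, 0, 0], [0, 0, 0]]]'

```text
time_s: 16.23
position: [0.5916, -0.0254, 0.1498]
tool_rot: [[-0.229, 0.973, -0.0], [0.973, 0.229, 0.0], [0.0, -0.0, -1.0]]
ft_force: [0.8, -0.2, -7.8]
grip_width: 0.0179
gripper_force: 79.2
```

```bash
cat > fin.py <<'E'
from h import *
s=env.observe();P=s["position"]*1000;R=s["tool_rot"];print(P,s["time_s"],s["ft_force"],s["grip_width"])
for n in("top","wrist"):
    d=get_image(n);p=cloud(d).reshape(-1,3)*1000;np.savez(n+"3",**d)
    q=(p-P)@R
    # hub in tool frame at x=-47, bar along +x
    for a,b in((-75,-18),(15,92),(100,145)):
        m=(q[:,0]>a)&(q[:,0]<b)&(abs(q[:,1])<28)&(q[:,2]<8)&(q[:,2]>(-38 if a<0 else -20))
        t=q[m]
        if len(t)>5:
            top=t[t[:,2]<np.percentile(t[:,2],50)+2]
            print(n,(a,b),len(t),"y mid",(t[:,1].min()+t[:,1].max())/2,"mean",t[:,1].mean(),"x",t[:,0].min(),t[:,0].max(),"med z",np.median(t[:,2]))
    for (x,y,zz0,zz1,nm) in((602.2,-71.2,55,65,"pin"),(563.5,92.3,55,66,"stud")):
        m=(np.hypot(p[:,0]-x,p[:,1]-y)<14)&(p[:,2]>zz0)&(p[:,2]<zz1)
        if m.sum()>5:print(n,nm,m.sum(),(p[m].min(0)+p[m].max(0))/2)
save(0,"top3",get_image("scene")["img"])
plan([(.5916,-.026,.106,13.2)])
E
python3 fin.py
```

```text
[591.63903137 -25.42308998 149.84931648] 16.2333 [ 0.84766675 -0.17017288 -7.77280251] 0.017928953733621033
top (-75, -18) 35 y mid -2.0821972140273797 mean -11.289607239239151 x -56.94980691718406 -24.61789183776049 med z -23.56512322592102
top (15, 92) 189 y mid -0.7319957891448556 mean -1.8220194567843455 x 20.397034734225283 73.03190864562326 med z -15.433674489665506
top (100, 145) 130 y mid -0.4110573691224655 mean 2.3174532811045285 x 108.49280060679526 142.8844466572236 med z -13.098442367461256
wrist (-75, -18) 2112 y mid 0.5308672578119635 mean 0.4994785400001914 x -34.556134979834816 -18.009362998885717 med z -26.04992397094461
wrist (15, 92) 8503 y mid 0.5926657891355012 mean 0.5964926315886707 x 15.011543165484454 91.99705534084177 med z -14.61589295361219
wrist (100, 145) 4083 y mid 0.7116272411535309 mean 0.6639505051110427 x 100.0045091570497 123.6470051770942 med z -12.532534106859506
[-0.0008, -0.0009, 0.1468] [0.0001, -0.0, 0.0007] rows>= 1.1
```

View pics/top3.png

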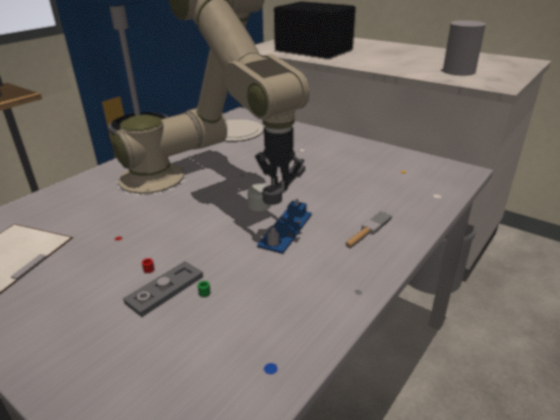

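The scene view shows the arm held above the base (hub about (272,197)), level, with the sleeve on the pin at (273,237) and nothing else disturbed. Next I'll lower it to about 4 cm above the pin's top.

>>> step_arm --targets '[[[-0.001, -0.001, 0.02], [0, 0, 0]], [[-0.001, -0.001, 0.05], [0, 0, 0]], [[-0.001, -0.001, 0.09], [0, 0, 0]], [[-0.001, -0.001, 0.12], [0, 0, 0]], [[-0.001, -0.001, 0.135], [0, 0, 0]], [[-0.001, -0.001, 0.143], [0, 0, 0]], [[-0.001, -0.001, 0.143], [0, 0, 0]], [[-0.001, -0.001, 0.143], [0, 0, 0]], [[-0.001, -0.001, 0.143], [0, 0, 0]], [[-0.001, -0.001, 0.143], [0, 0, 0]]]'

```text
time_s: 17.22
position: [0.5919, -0.0264, 0.1076]
tool_rot: [[-0.229, 0.974, 0.001], [0.974, 0.229, -0.0], [-0.0, 0.001, -1.0]]
ft_force: [-0.2, 0.5, -7.7]
grip_width: 0.0177
gripper_force: 79.2
```

```bash
sed -i '/^save/d' fin.py; python3 fin.py; python3 - <<'E'
from h import *
p=cloud(get_image("scene")).reshape(-1,3)
m=(np.hypot(p[:,0]-.602,p[:,1]+.071)<.022)&(p[:,2]>.036)&(p[:,2]<.045);q=p[m];print("sleeve",m.sum(),np.median(q,0),q.max(0))
w=cloud(dict(np.load("top3.npz"))).reshape(-1,3)*1000
m=(abs(w[:,0]-432)<45)&(abs(w[:,1]-75)<45)&(w[:,2]>52)&(w[:,2]<68);print("tin",np.median(w[m],0),m.sum())
E
```

```text
[591.85917548 -26.4126749  107.63510732] 17.2167 [-0.1782553   0.51417586 -7.6639605 ] 0.017687900353261832
top (-75, -18) 23 y mid -2.2758662481986818 mean -10.05000497872681 x -58.23867591305604 -24.91301405872354 med z -25.80911971570161
top (15, 92) 120 y mid -0.28433220809895676 mean 0.015447812440107237 x 21.942130310828396 68.68484637748791 med z -15.409466606212991
top (100, 145) 125 y mid -0.3182426936768241 mean 2.453759483248086 x 106.64102942940757 142.65081484894264 med z -13.05442593504821
wrist (-75, -18) 2103 y mid 0.39737346489324654 mean 0.42353196440900176 x -33.86369173865962 -18.00046470228986 med z -25.84722469827506
wrist (15, 92) 8473 y mid 0.5326547364883591 mean 0.5057735447807701 x 15.00016110327282 91.99982364831686 med z -14.458318489559527
wrist (100, 145) 4117 y mid 0.6227972262814099 mean 0.5715845902002433 x 100.00112794598527 123.72732530584433 med z -12.36544852397237
wrist stud 40 [563.95349514  95.77742801  62.34154017]
[0.0013, -0.0002, 0.0049] [0.0007, 0.0003, 0.0004] rows>= 0.0
sleeve 55 [ 0.60704202 -0.07669482  0.04188412] [ 0.61832081 -0.0574542   0.04489232]
tin [nan nan nan] 0
  return _methods._mean(a, axis=axis, dtype=dtype,
  ret = um.true_divide(
```

```bash
python3 -c "
from h import *
print(close_job())"
```

```text
the job is handed in; nothing more can be done
None
```

I handed the job in with the sleeve seated on the pin and released, and the clamp arm held level about 4 cm above the pin, bore over pin and fork over stud; the judge gave no verdict, and the tin was hidden from the top camera in my last check.

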